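Refit the service cover of an espresso machine's pump housing

TASK

Close the service opening of the black pump housing with its cover, which has been pushed under the low steel riser shelf: draw it out by the tongue, lay it down flat on the bench in front of the shelf and let go, so that it can be taken anew by its handle. With the far edge raised, hook the tongue into the slot under the metal keeper at the housing's front, then pivot the cover down and press its far edge until it snaps flat under the spring catch, and let go. Leave the other things on the bench and on the shelf where they are.

Things in the scene. Friction and masses are not known exactly. Their poses are not given: they have to be found in the camera images.
- cover_mid (a point): Middle of the loose cover, a flat dark steel plate 130 (x) x 120 (y) x 8 mm, about 0.35 kg; this point is half-way up the thickness. Axes: x from the tongue to the far edge, z out of the outer face. At the start it lies face up on the bench, tongue towards the robot, its handle under the riser shelf. Seated: axes along the housing's, this point at housing x = 0 (play 2), y = 0 (play 3), z = 66 mm.
- cover_handle (a point): Centre of the cover's handle, an upright aluminium rib over the middle of the plate: 12 mm thick (cover x), 60 mm long (cover y), standing 32 mm above the plate's top face. This point is 20 mm above the plate's middle point along cover z, 16 mm above its top face.
- cover_tongue (a point): Centre of the cover's tongue, 76 mm from the plate's middle towards cover -x: 60 mm wide (y), 22 mm long, 8 mm thick, in the plane of the plate; it can be pinched across its width. The plate's front edge is 65 mm, the tongue's tip 87 mm from the middle.
- cover_far (a point): Middle of the cover's far edge (the one opposite the tongue), 65 mm from the plate's middle towards cover +x.
- housing: Black pump housing fixed to the bench, 230 x 190 mm, deck 70 mm high. Origin on the bench under the middle of the opening; x from the front (keeper, robot's side) to the far side (catch), z up. Opening: y -63 to 63, x -71 (keeper's edge) to 67 mm. Ledges 62 mm high along its sides and far end carry the seated cover, its top then flush with the deck.
- slot (a point): Mouth of the tongue's slot, under the aluminium keeper: housing x -71, y 0, z 67.5 mm. Slot 70 mm wide, to a stop wall at x -89; keeper's underside 73, top 79 mm above the bench; open below, down to 12 mm. The tongue goes in with the cover tilted about 30 degrees, far edge up; the cover then pivots about its front lower edge, at housing x -65, z 62 mm.
- catch (a joint): Travel of the steel spring catch at the far side: 0 = sprung in, 0.012 m = pushed out (housing +x). 40 mm wide; its tip (housing x 60, underside 71.5 mm high) reaches 5 mm over the seated cover's edge; its sloping nose, up to 91 mm high, is pushed aside by the far edge coming down. A cover laid on the nose stays some 8 degrees up; 5 to 15 N down on the plate, 40 mm beyond its middle, snap it in.
- riser: Low fixed steel shelf under which the cover lies: board 120 mm deep (x), 200 mm wide (y), underside 62, top 70 mm above the bench, on four 10 mm legs at its corners. Origin on the bench, 30 mm in front of the board's front edge, on its middle line; x points away from the robot's side. Two cups stand on it.
- tamper: Bystander: steel coffee tamper, 58 mm across, 88 mm high, standing; origin under its middle.
- pitcher: Bystander: steel milk pitcher, 84 mm across, 100 mm high; origin under its middle.
- portafilter: Bystander: portafilter lying on the bench, round head 68 mm across (origin under it), black handle reaching 195 mm towards its -x.
- screwdriver: Bystander: screwdriver lying on the bench between the two fixtures.
- wrench: Bystander: wrench lying on the bench to the right.
- cup0: Bystander: white cup on the riser shelf, 68 mm across, 58 mm high; origin under its middle.
- cup1: Bystander: white cup on the riser shelf, as the other.
Things that resemble listed ones, but are neither listed nor needed, are in the scene too. Leave any brown or green look-alike of the riser alone. Leave any blue look-alike of the part that bears cover_mid alone.

How it is judged:
By the outcome, as a careful person would: the job done as asked, in the order asked, and still so for the second after the job is handed in, with the robot touching nothing.
It also fails if it takes over 66 s, if anything falls off the work surface, if the arm or the gripper's body presses on something with over 40 N, if the wrist force passes 120 N, or if a joint passes its speed limit or range.

ROBOT

A 6-joint arm with a two-finger parallel gripper is mounted at the origin on the work surface. World frame = base frame: x ahead of the robot, y to its left, z up, the work surface at z = 0. Lengths are in m, angles in rad, forces in N, time in s.
With the tool pointing down it reaches from about 0.275 to 0.825 m from the base axis. Payload 5.2 kg.
Tool frame: the origin (TCP) lies between the finger pads; the fingertips stand 22 mm ahead of it and the grasp point (between the pads) lies 3 mm ahead of it; z points along the fingers, y is the direction in which the jaws open and shut (so a half turn about z gives the same grasp; the last joint's range is limited). The gripper opens to 93 mm and grips with 3 to 60 N. Pads are 15 mm wide; open, the fingers measure 128 mm over their backs; the gripper's body (75 mm by 188 mm) begins 65 mm behind the grasp point.
Start: joints at [-0.203, 0.259, 1.535, -0, 1.348, -0.203], TCP at [0.55, 0, 0.241] pointing down, gripper open.
Joint ranges: [-3.14, 3.14], [-0.91, 2.08], [0.19, 2.58], [-1.22, 4.36], [0.22, 2.71], [-3.12, 3.12]. Speed limits (rad/s): [2.57, 2.57, 3.14, 3.14, 3.14, 3.14].

INTERFACE

Orientations are given as a unit quaternion [w, x, y, z].
In Python, from bench import robot, cams gives the robot as it stands. The module is installed in compiled form; this text tells all that it offers.
- The arm moves only by the tool play_rows, never from a script. Its argument "series" is text: rows parted by semicolons, each of 7 numbers parted by spaces: the turn, a rotation vector about the tool's x, y, z in degrees, then the shift along the tool's x, y, z in cm, then the closure, from -1 (fully open) to 1 (shut), so that 0 is half open. In form: rx ry rz dx dy dz grip; .... A call has exactly 5 rows; each row is the pose to reach, as a shift and turn from the pose commanded when the call began, along the tool's axes at that moment; what a row does not reach only later rows make up. A row lasts 1/12 s, in which the tool goes at most 41.7 mm and 7.16 degrees, less where a joint would pass 70% of its speed; a pose out of reach is approached as far as the arm can. A call with a gripper value outside its range is refused whole. The fingers move at their own pace and stop on an object; "newtons" is the grip in N (left out, the last holds). Time passes only in rows, so rows that repeat a pose let the fingers close, or fill a call up. It gives the time, the measured TCP pose, the force and the opening at its end, in the units of the state.
- robot.state(): the state, without advancing time (a new reading comes with each control period).
- cams.capture(name): name is "scene" or "side" or "wrist"; returns (picture, depth): 480x640x3 uint8, red, green, blue; 480x640 float32, m along the optical axis (not along the pixel's ray), 0 where there is no reading.
- cams.get_calibration(name): a dict with "K" (3x3 intrinsics, pixels), "extrinsics" (4x4, takes a point from camera to world coordinates); the wrist camera has in their place "tool_from_camera" (4x4, takes a point from camera to tool coordinates, whose origin is the TCP and whose axes are the flange's). Camera axes: x right, y down, z forward; pixel columns grow to the right and rows downward; lengths in m; the calibration is good to about 2 mm. A picture is of the moment at which its call begins: read the wrist's pose just before it. get_calibration takes no time and is no camera call.
- robot.job_done(): hands the job in, once; it reports no verdict.
The state is a dict: "time": time; "joint_pos": joint angles; "qvel": joint speeds; "joint_torque": joint torques, N m; "position": TCP position; "eef_rot": TCP orientation; "ft_force": force on the tool from outside, world axes, zero at the start; "ft_torque": the same for the moment, N m; "finger_gap": finger opening in m.
Only numpy, scipy, OpenCV 4.12 (cv2) and the standard library are available. Lean on these libraries where they do the work, as an engineer would, in place of code of your own. Each camera call takes 0.05 s, during which the arm holds its last target. There are 200 camera calls.

## Working session

There is one attempt and no reset: what is moved stays moved. The work goes in short steps, Python scripts to look and compute and a tool call to move; the robot and the scene stay as the last step left them, time stands still between calls to the robot, and variables do not carry over. Pictures are saved under pics/ and viewed, about 8 in all and at most 12, crops included, and the job is handed in when it is done.

Besides the shell and the picture viewer there is one more tool, called after "Call:" by a JSON object that holds its "api" and its "payload", one argument or row to a line. play_rows: Moves the arm, as the interface text tells. Its arguments: {"type":"object","properties":{"series":{"type":"string"},"newtons":{"type":"number"}},"required":["series"]}

```bash
mkdir -p pics
cat > h.py <<'E'
import numpy as np, cv2
from bench import robot, cams
from scipy.spatial.transform import Rotation as R
def save(name,fn):
    im,d=cams.capture(name); cv2.imwrite('pics/'+fn,im[:,:,::-1]); np.savez('pics/'+fn[:-4],im=im,d=d); return im,d
def ext(name,s=None):
    c=cams.get_calibration(name); K=np.array(c['K'])
    if name!='wrist': return K,np.array(c['extrinsics'])
    s=s or robot.state(); T=np.eye(4); q=s['eef_rot']; T[:3,:3]=R.from_quat([q[1],q[2],q[3],q[0]]).as_matrix(); T[:3,3]=s['position']
    return K,T@np.array(c['tool_from_camera'])
def ray(K,E,u,v,z):
    d=E[:3,:3]@np.linalg.inv(K)@np.array([u,v,1.]); return E[:3,3]+d*(z-E[2,3])/d[2]
def pts(K,E,d):
    v,u=np.mgrid[:480,:640]; p=np.stack([(u-K[0,2])*d/K[0,0],(v-K[1,2])*d/K[1,1],d],-1)
    return p@E[:3,:3].T+E[:3,3]
E
python3 - <<'E'
from h import *
for n in ('scene','side'):
    save(n,n+'0.png'); print(n,ext(n))
s=robot.state(); print(s)
E
```

```text
scene (array([[615.35171022,   0.        , 329.34916269],
       [  0.        , 615.35171022, 242.86681883],
       [  0.        ,   0.        ,   1.        ]]), array([[-0.82547438,  0.36012981, -0.43462462,  1.1441018 ],
       [ 0.56427073,  0.54535361, -0.619829  ,  1.0663519 ],
       [ 0.0138052 , -0.75689891, -0.65338615,  1.12974737],
       [ 0.        ,  0.        ,  0.        ,  1.        ]]))
side (array([[578.26505676,   0.        , 316.153648  ],
       [  0.        , 578.26505676, 240.22717156],
       [  0.        ,   0.        ,   1.        ]]), array([[ 0.99956753,  0.00644523,  0.02869168,  0.40135915],
       [-0.01979531, -0.5740437 ,  0.81858535, -1.14172431],
       [ 0.02174625, -0.8187993 , -0.57366786,  0.93338658],
       [ 0.        ,  0.        ,  0.        ,  1.        ]]))
{'time': 0.1, 'joint_pos': array([-2.02801092e-01,  2.59287117e-01,  1.53593735e+00, -1.45506331e-05,
        1.34803664e+00, -2.02817378e-01]), 'qvel': array([-0.00057161, -0.00023843, -0.00361484, -0.00018821,  0.0005156 ,
       -0.00020213]), 'joint_torque': array([ 2.99393134e-03, -4.38208973e+01, -2.84642941e+01,  7.21958186e-02,
        3.61894083e-02, -1.01468524e-04]), 'position': array([5.49546569e-01, 1.11117985e-04, 2.39906247e-01]), 'eef_rot': array([-6.92708246e-04,  7.07099637e-01,  7.07113434e-01, -4.64903760e-04]), 'ft_force': array([-0.49712896, -0.81644219, -0.01695048]), 'ft_torque': array([ 0.01988975, -0.00814337,  0.07484137]), 'finger_gap': 0.09287169127396393}
```

View pics/scene0.png

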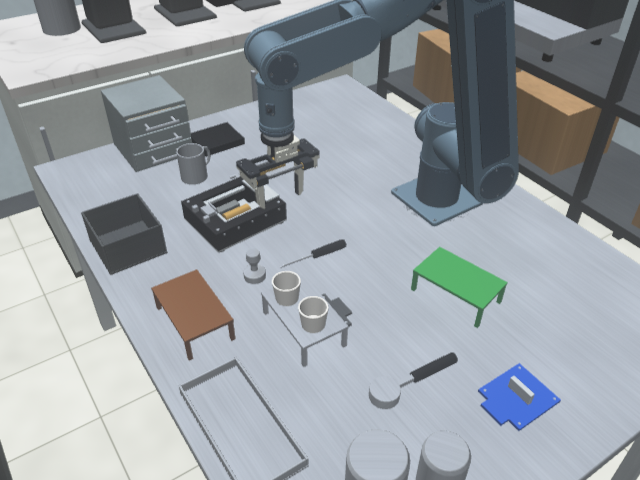

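View pics/side0.png

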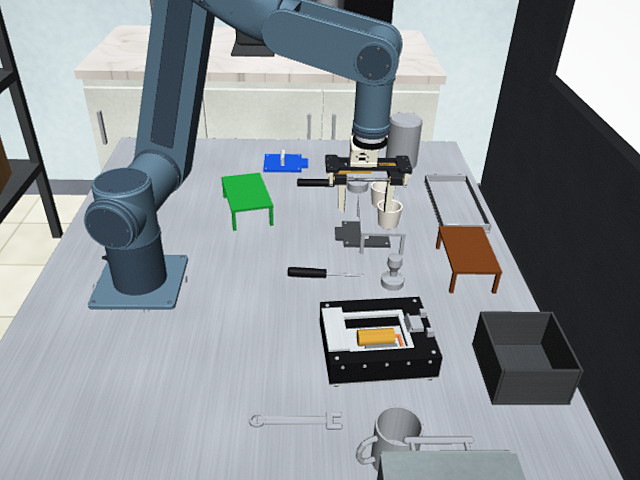

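The scene view shows the riser with two cups (about 305,315), the cover's tongue sticking out at (340,305), and the housing at (235,210). In the side view the cover is at (365,233) with its tongue to the left, and the housing is at (380,340) with its keeper on the left and catch on the right.

Run:
```python
from h import *
K,E=ext('side')
for n,u,v,z in [('tongue',337,238,.004),('plate near',362,247,.008),('plate near-far',360,222,.008),('hous fl',320,303,.07),('hous fr',328,362,.07),('hous br',439,356,.07),('hous bl',420,299,.07),('tamper',392,284,0),('sdtip',365,275,0),('pitcher-wrench',300,420,0)]:
    print(n,ray(K,E,u,v,z).round(3))
im,d=save('wrist','w0.png'); print(ext('wrist'), np.array(cams.get_calibration('wrist')['tool_from_camera']).round(3))
```

```text
tongue [0.507 0.196 0.004]
plate near [0.573 0.148 0.008]
plate near-far [0.578 0.273 0.008]
hous fl [ 0.448 -0.156  0.07 ]
hous fr [ 0.46  -0.334  0.07 ]
hous br [ 0.687 -0.318  0.07 ]
hous bl [ 0.678 -0.141  0.07 ]
tamper [ 0.638 -0.002  0.   ]
sdtip [0.572 0.034 0.   ]
pitcher-wrench [ 0.404 -0.42   0.   ]
(array([[408.46535837,   0.        , 320.15358586],
       [  0.        , 408.46535837, 240.63266282],
       [  0.        ,   0.        ,   1.        ]]), array([[ 9.99998790e-01,  2.64556479e-04, -1.53280326e-03,
         5.50425437e-01],
       [-1.72500098e-04, -9.60489558e-01, -2.78315970e-01,
         7.77622023e-02],
       [-1.54587182e-03,  2.78315898e-01, -9.60488350e-01,
         3.84622718e-01],
       [ 0.00000000e+00,  0.00000000e+00,  0.00000000e+00,
         1.00000000e+00]])) [[-0.    -0.96  -0.279  0.078]
 [ 1.    -0.    -0.     0.001]
 [ 0.    -0.279  0.96  -0.145]
 [ 0.     0.     0.     1.   ]]
```

View pics/w0.png

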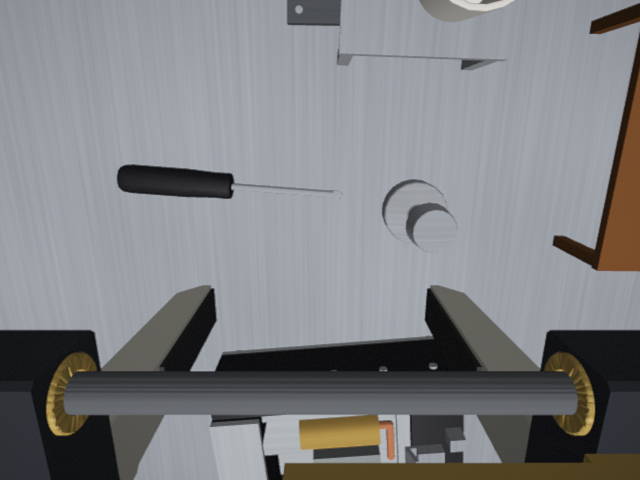

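The wrist view shows the screwdriver, the tamper, the riser's front right leg at about (345,58) and a corner of the cover at the top. I'll move over the tongue with the jaws turned to span y.

Call:
{"api": "play_rows", "payload": {
  "series": "0 0 -7 4 -1 0 -1;0 0 -14 8 -2 0 -1;0 0 -21 12 -3 0 -1;0 0 -28 16 -4 0 -1;0 0 -35 20 -4.5 0 -1"
}}

```text
time: 0.57
position: [0.5035, 0.2016, 0.2405]
eef_rot: [-0.0, 0.459, 0.888, -0.0]
ft_force: [1.1, -0.8, -0.1]
finger_gap: 0.0929
```

Call:
{"api": "play_rows", "payload": {
  "series": "0 0 -7 0 0 1 -1;0 0 -14 0 0 2 -1;0 0 -21 0 0 3 -1;0 0 -28 0 0 4 -1;0 0 -35 0 0 4 -1"
}}

```text
time: 0.98
position: [0.5035, 0.2, 0.1982]
eef_rot: [-0.002, 0.17, 0.985, -0.001]
ft_force: [-1.6, 0.2, -0.5]
finger_gap: 0.0929
```

Call:
{"api": "play_rows", "payload": {
  "series": "0 0 -7 0 0 0 -1;0 0 -14 0 0 0 -1;0 0 -20 0 0 0 -1;0 0 -20 0 0 0 -1;0 0 -20 0 0 0 -1"
}}

```text
time: 1.4
position: [0.5048, 0.2, 0.2004]
eef_rot: [-0.0, 0.002, 1.0, -0.0]
ft_force: [0.4, 0.0, 0.1]
finger_gap: 0.0926
```

Run:
```python
from h import *
print(robot.state()['position'],robot.state()['time'],ext('wrist')[1].round(3))
save('wrist','w1.png')
K,E=ext('side')
for n,u,v,z in [('green top',225,192,.07),('green r',272,210,.07),('green leg',235,227,0),('leg2',271,223,0)]:
    print(n,ray(K,E,u,v,z).round(3))
```

```text
[0.50484122 0.19999736 0.20043981] 1.4 [[ 0.003  0.961  0.277  0.428]
 [ 1.    -0.003 -0.002  0.201]
 [-0.001  0.277 -0.961  0.345]
 [ 0.     0.     0.     1.   ]]
green top [0.182 0.334 0.07 ]
green r [0.324 0.237 0.07 ]
green leg [0.214 0.254 0.   ]
leg2 [0.317 0.277 0.   ]
```

View pics/w1.png

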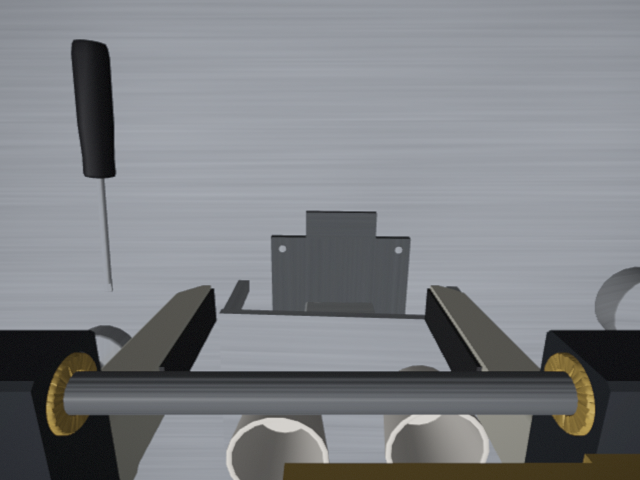

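The wrist view shows the tongue's tip edge from (306,212) to (376,212), the plate's front corners at (272,236) and (410,238), and the riser's front edge at row 314.

Run:
```python
from h import *
K,E=ext('wrist')
im=np.load('pics/w1.npz')['im']; g=im.sum(2)/3
print(g[224,295:390].astype(int)); print(g[205:245,340].astype(int))
for n,u,v,z in [('tipR',306,212,.008),('tipL',376,212,.008),('baseR',272,236,.008),('baseL',410,238,.008),('rR',222,312,.07),('rL',425,317,.07),('rxmid',340,314,.07),('sdh',78,40,.02),('sdh2',115,176,.02),('pf',597,300,.03)]:
    print(n,ray(K,E,u,v,z).round(4))
```

```text
[161 160 161 161 161 161 161 161 161 161 147 102  83  83  83  82  83  83
  83  84  82  84  83  82  82  82  83  83  84  83  83  83  82  84  84  83
  83  83  83  83  83  83  83  81  83  82  82  83  83  82  83  82  82  83
  83  82  83  82  83  83  82  82  83  82  82  84  82  82  83  83  82  83
  81  83  82  82  83  82  82  81  84 123 159 160 159 159 159 159 158 158
 159 158 159 160 159]
[160 159 158 161 163 150  78  46  78  84  85  85  83  83  85  85  85  84
  82  82  83  82  82  82  85  85  84  84  82  85  84  82  82  82  83  84
  84  83  83  84]
tipR [0.5004 0.1882 0.008 ]
tipL [0.5006 0.2471 0.008 ]
baseR [0.5213 0.1588 0.008 ]
baseL [0.5235 0.2771 0.008 ]
rR [0.5623 0.1275 0.07  ]
rL [0.5668 0.2776 0.07  ]
rxmid [0.5642 0.2146 0.07  ]
sdh [0.3699 0.0248 0.02  ]
sdh2 [0.4682 0.0377 0.02  ]
pf [0.5717 0.4318 0.03  ]
```

Call:
{"api": "play_rows", "payload": {
  "series": "0 0 0 -0.3 1.8 4 -1;0 0 0 -0.3 1.8 8 -1;0 0 0 -0.3 1.8 12 -1;0 0 0 -0.3 1.8 15 -1;0 0 0 -0.3 1.8 16 -1",
  "newtons": 20
}}

```text
time: 1.87
position: [0.5046, 0.2173, 0.036]
eef_rot: [-0.004, 0.001, 1.0, -0.001]
ft_force: [-0.5, 0.1, -0.9]
finger_gap: 0.0933
```

Call:
{"api": "play_rows", "payload": {
  "series": "0 0 0 0 0 0.7 -1;0 0 0 0 0 1.4 -1;0 0 0 0 0 1.5 -1;0 0 0 0 0 1.5 0;0 0 0 0 0 1.5 1"
}}

```text
time: 2.28
position: [0.5092, 0.2183, 0.0272]
eef_rot: [0.001, 0.0, 1.0, 0.0]
ft_force: [-0.3, 0.7, -1.0]
finger_gap: 0.0836
```

Call:
{"api": "play_rows", "payload": {
  "series": "0 0 0 0 0 0 1;0 0 0 0 0 0 1;0 0 0 0 0 0 1;0 0 0 0 0 0 1;0 0 0 0 0 0 1"
}}

```text
time: 2.7
position: [0.5082, 0.218, 0.0262]
eef_rot: [0.0, 0.0, 1.0, 0.0]
ft_force: [-1.8, -0.7, 4.3]
finger_gap: 0.0595
```

Call:
{"api": "play_rows", "payload": {
  "series": "0 0 0 0.5 0 0 1;0 0 0 1.5 0 0 1;0 0 0 2.5 0 0 1;0 0 0 3.5 0 0 1;0 0 0 4.5 0 0 1"
}}

```text
time: 3.12
position: [0.4627, 0.2182, 0.0262]
eef_rot: [0.001, -0.0, 1.0, 0.0]
ft_force: [4.0, 0.4, 4.1]
finger_gap: 0.0595
```

Call:
{"api": "play_rows", "payload": {
  "series": "0 0 0 1 0 0 1;0 0 0 2 0 0 1;0 0 0 3 0 0 1;0 0 0 4 0 0 1;0 0 0 5 0 0 1"
}}

```text
time: 3.53
position: [0.4129, 0.2182, 0.0262]
eef_rot: [0.001, -0.0, 1.0, 0.0]
ft_force: [5.4, -0.7, 5.0]
finger_gap: 0.0595
```

Call:
{"api": "play_rows", "payload": {
  "series": "0 0 0 1 0 0 1;0 0 0 2 0 0 1;0 0 0 3 0 0 1;0 0 0 4 0 0 1;0 0 0 4.5 0 0 1"
}}

```text
time: 3.95
position: [0.3674, 0.2182, 0.0262]
eef_rot: [0.001, -0.0, 1.0, 0.0]
ft_force: [5.1, -0.0, 4.7]
finger_gap: 0.0589
```

Run:
```python
from h import *
save('side','side1.png')
im=cv2.imread('pics/side1.png')[100:400,150:550]; cv2.imwrite('pics/side1c.png',cv2.resize(im,None,fx=2,fy=2))
```

```text
(no output)
```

View pics/side1c.png

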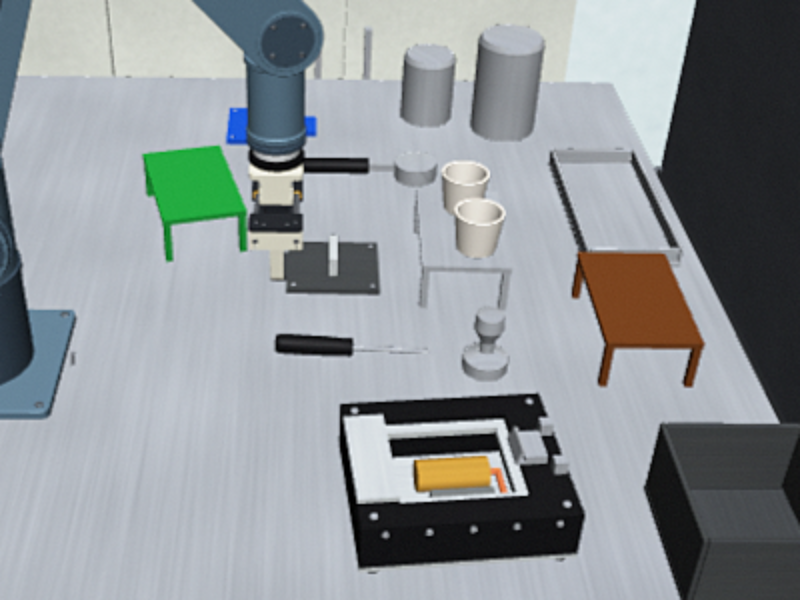

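The cover is fully out in front of the riser, and its handle is visible at about (333,255) in the crop. Next I'll release it, lift, and turn for the handle.

Call:
{"api": "play_rows", "payload": {
  "series": "0 0 0 0 0 0 -1;0 0 0 0 0 0 -1;0 0 0 0 0 0 -1;0 0 0 0 0 0 -1;0 0 0 0 0 -1 -1"
}}

```text
time: 4.42
position: [0.3658, 0.2174, 0.0341]
eef_rot: [-0.003, 0.0, 1.0, -0.001]
ft_force: [0.3, -0.6, -0.4]
finger_gap: 0.0881
```

Call:
{"api": "play_rows", "payload": {
  "series": "0 0 0 0 0 -3 -1;0 0 0 0 0 -6 -1;0 0 0 0 0 -10 -1;0 0 7 0 0 -14 -1;0 0 14 0 0 -17 -1"
}}

```text
time: 4.83
position: [0.3677, 0.218, 0.2082]
eef_rot: [0.0, 0.125, 0.992, 0.0]
ft_force: [1.3, 1.3, 0.1]
finger_gap: 0.0932
```

Call:
{"api": "play_rows", "payload": {
  "series": "0 0 7 -1.5 0.4 0 -1;0 0 14 -3 0.8 0 -1;0 0 21 -4.5 1.2 0 -1;0 0 28 -6 1.6 0 -1;0 0 35 -7.7 2 0 -1"
}}

```text
time: 5.25
position: [0.4472, 0.2187, 0.205]
eef_rot: [-0.001, 0.417, 0.909, -0.001]
ft_force: [0.5, -0.8, 0.1]
finger_gap: 0.0929
```

Call:
{"api": "play_rows", "payload": {
  "series": "0 0 7 0 0 0 -1;0 0 14 0 0 0 -1;0 0 21 0 0 0 -1;0 0 28 0 0 0 -1;0 0 35 0 0 0 -1"
}}

```text
time: 5.67
position: [0.4467, 0.2186, 0.2047]
eef_rot: [-0.001, 0.671, 0.741, -0.001]
ft_force: [0.2, -0.0, -0.3]
finger_gap: 0.0929
```

Call:
{"api": "play_rows", "payload": {
  "series": "0 0 6 0 0 0 -1;0 0 6 0 0 0 -1;0 0 6 0 0 0 -1;0 0 6 0 0 0 -1;0 0 6 0 0 0 -1"
}}

```text
time: 6.08
position: [0.4473, 0.2188, 0.2054]
eef_rot: [-0.0, 0.706, 0.708, -0.0]
ft_force: [-0.4, -0.1, 0.2]
finger_gap: 0.093
```

Run:
```python
from h import *
print(robot.state()['position'],ext('wrist')[1].round(3))
save('wrist','w2.png')
```

```text
[0.44732604 0.21875397 0.20540959] [[ 1.     0.002 -0.     0.448]
 [ 0.002 -0.96  -0.279  0.296]
 [-0.001  0.279 -0.96   0.35 ]
 [ 0.     0.     0.     1.   ]]
```

View pics/w2.png

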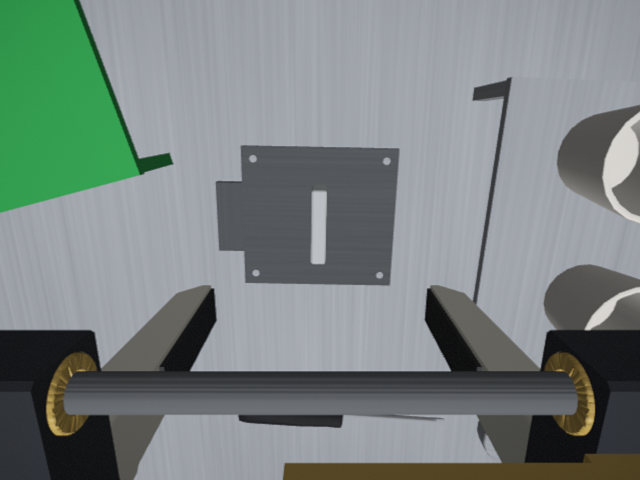

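The wrist view shows the cover flat with corners at (241,146), (399,149), (390,285) and (246,283), and the handle's top centred near (319,227).

Run:
```python
from h import *
K,E=ext('wrist')
c=[ray(K,E,u,v,.008) for u,v in [(241,146),(399,149),(390,285),(246,283)]]
print(np.round(c,4),np.mean(c,0).round(4))
x=c[1]+c[2]-c[0]-c[3]; y=c[0]+c[1]-c[2]-c[3]; print(np.degrees(np.arctan2(x[1],x[0])),np.degrees(np.arctan2(-y[0],y[1])))
im=np.load('pics/w2.npz')['im']; m=((im.min(2)>190)).astype('u1'); m[:, :300]=0; m[:,340:]=0; m[:180]=0;m[275:]=0
p=cv2.findNonZero(m); r=cv2.minAreaRect(p); print(r, ray(K,E,*r[0],.04).round(4))
```

```text
[[0.3831 0.2776 0.008 ]
 [0.5123 0.2754 0.008 ]
 [0.5108 0.1557 0.008 ]
 [0.3812 0.1574 0.008 ]] [0.4468 0.2166 0.008 ]
-0.8633250403664787 -0.7868336550462431Traceback (most recent call last):
  File "<stdin>", line 7, in <module>
cv2.error: OpenCV(4.12.0) /io/opencv/modules/imgproc/src/convhull.cpp:143: error: (-215:Assertion failed) total >= 0 && (depth == CV_32F || depth == CV_32S) in function 'convexHull'
```

Cover mid is (0.447, 0.217) with a yaw of about -0.8°. Before grasping I'll fly over the housing with the empty gripper to measure it from close up.

Call:
{"api": "play_rows", "payload": {
  "series": "0 0 0 -4 1.2 -1 -1;0 0 0 -8 2.4 -2 -1;0 0 0 -12 3.6 -3 -1;0 0 0 -16 4.8 -4 -1;0 0 0 -20 6 -5 -1"
}}

```text
time: 6.55
position: [0.5059, 0.0231, 0.2548]
eef_rot: [0.0, 0.706, 0.708, 0.0]
ft_force: [0.5, -0.1, -0.7]
finger_gap: 0.093
```

Call:
{"api": "play_rows", "payload": {
  "series": "0 0 0 -4 1.2 0 -1;0 0 0 -8 2.4 0 -1;0 0 0 -12 3.6 0 -1;0 0 0 -16 4.8 0 -1;0 0 0 -17.5 6 0 -1"
}}

```text
time: 6.97
position: [0.5659, -0.1556, 0.2539]
eef_rot: [0.001, 0.708, 0.706, -0.001]
ft_force: [0.2, -1.1, -0.6]
finger_gap: 0.0927
```

Call:
{"api": "play_rows", "payload": {
  "series": "0 0 0 0 0 0 -1;0 0 0 0 0 0 -1;0 0 0 0 0 0 -1;0 0 0 0 0 0 -1;0 0 0 0 0 0 -1"
}}

```text
time: 7.38
position: [0.5654, -0.1488, 0.2545]
eef_rot: [-0.0, 0.706, 0.708, 0.0]
ft_force: [0.6, -0.2, 0.1]
finger_gap: 0.0929
```

Run:
```python
from h import *
print(robot.state()['position'],ext('wrist')[1].round(3))
save('wrist','w3.png')
```

```text
[ 0.56544123 -0.14879366  0.25446048] [[ 1.     0.002  0.     0.566]
 [ 0.002 -0.96  -0.279 -0.071]
 [-0.     0.279 -0.96   0.399]
 [ 0.     0.     0.     1.   ]]
```

View pics/w3.png

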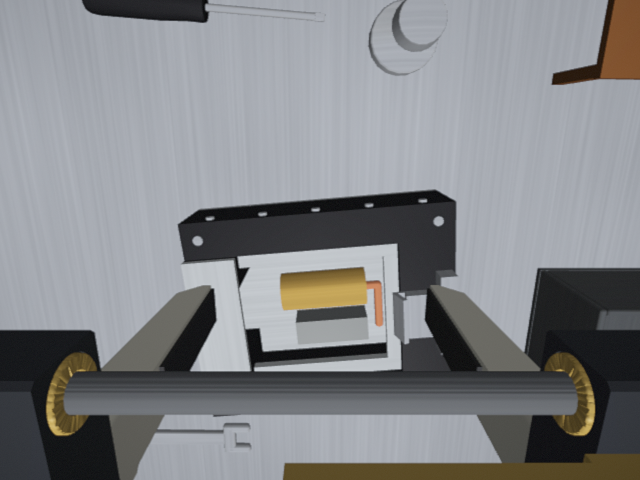

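The wrist view shows the keeper's right edge running from (237,258) to (253,372), the opening's left deck edge from (241,256) to (397,244), the far opening corner near (397,244), and the catch at (400,315).

Run:
```python
from h import *
K,E=ext('wrist')
P={}
for n,u,v,z in [('kTL',183,262,.079),('kTR',237,258,.079),('kBR',252.5,366,.079),('deckTL',180,223,.07),('deckTR',435,191,.07),('deckTR2',455,203,.07),('openFL',397,244,.07),('openTL',241,255.5,.07),('openFR',401,366,.07)]:
    P[n]=ray(K,E,u,v,z); print(n,P[n].round(4))
a=P['openFL']-P['openTL']; k=P['kTR']-P['kBR']
print(np.degrees(np.arctan2(a[1],a[0])),np.degrees(np.arctan2(-k[0],k[1])))
im=cv2.imread('pics/w3.png')[170:400,160:500]; cv2.imwrite('pics/w3c.png',cv2.resize(im,(782,529),interpolation=cv2.INTER_CUBIC))
```

```text
kTL [ 0.4526 -0.1827  0.079 ]
kTR [ 0.4975 -0.1792  0.079 ]
kBR [ 0.5058 -0.2812  0.079 ]
deckTL [ 0.45   -0.1517  0.07  ]
deckTR [ 0.6592 -0.1247  0.07  ]
deckTR2 [ 0.6764 -0.1345  0.07  ]
openFL [ 0.6309 -0.1696  0.07  ]
openTL [ 0.4991 -0.18    0.07  ]
openFR [ 0.6409 -0.2868  0.07  ]
4.516159650228249 4.641684684766821
```

View pics/w3c.png

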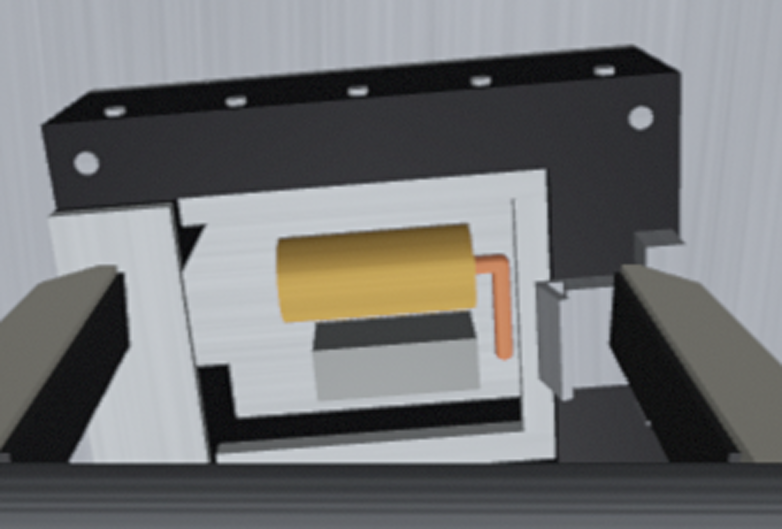

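Run:
```python
from h import *
K,E=ext('wrist')
E=E
def p(u,v,z): return ray(K,E,160+u/2.3,170+v/2.3,z)
d1,d2=p(43,125,.07),p(680,72,.07); o1,o2=p(180,197,.07),p(547,170,.07); k1,k2=p(172,203,.079),p(211,462,.079)
f1,f2=p(547,170,.07),p(556,458,.07); g1,g2=p(547,170,.062),p(556,458,.062); n2=p(556,458,.062)
dk=[d2-d1,o2-o1]; 
for a in dk: print(np.degrees(np.arctan2(a[1],a[0])),np.linalg.norm(a))
for a in (k1-k2,f1-f2): print('y',np.degrees(np.arctan2(-a[0],a[1])))
th=np.radians(4.4); ex=np.array([np.cos(th),np.sin(th)]); ey=np.array([-ex[1],ex[0]])
for n,q in dict(k1=k1,k2=k2,f1=f1,f2=f2,g1=g1,g2=g2).items(): print(n,q.round(4),(q[:2]@ex).round(4))
for n,q in dict(d1=d1,d2=d2,o1=o1,o2=o2,n2=n2).items(): print(n,q.round(4),(q[:2]@ey).round(4))
```

```text
4.954734016983321 0.22876568431086164
4.507180844628171 0.13518329613597327
y 4.935210522919116
y 4.842757289934396
k1 [ 0.4957 -0.1794  0.079 ] 0.4805
k2 [ 0.5049 -0.2862  0.079 ] 0.4815
f1 [ 0.6315 -0.1695  0.07  ] 0.6167
f2 [ 0.6418 -0.2901  0.07  ] 0.6176
g1 [ 0.6331 -0.1719  0.062 ] 0.6181
g2 [ 0.6436 -0.2955  0.062 ] 0.619
d1 [ 0.4489 -0.1529  0.07  ] -0.1868
d2 [ 0.6768 -0.1331  0.07  ] -0.1846
o1 [ 0.4968 -0.1801  0.07  ] -0.2177
o2 [ 0.6315 -0.1695  0.07  ] -0.2174
n2 [ 0.6436 -0.2955  0.062 ] -0.344
```

Call:
{"api": "play_rows", "payload": {
  "series": "0 0 0.8 4 -1.4 0 -1;0 0 0.8 8 -2.8 0 -1;0 0 0.8 12 -4.2 0 -1;0 0 0.8 16 -5.6 0 -1;0 0 0.8 19.5 -7 0 -1",
  "newtons": 45
}}

```text
time: 7.85
position: [0.4945, 0.0471, 0.2545]
eef_rot: [0.0, 0.712, 0.702, 0.0]
ft_force: [0.7, 0.6, -0.1]
finger_gap: 0.0929
```

Call:
{"api": "play_rows", "payload": {
  "series": "0 0 0 4 -1.4 0 -1;0 0 0 8 -2.8 1 -1;0 0 0 12 -4.2 3 -1;0 0 0 16 -4.8 6 -1;0 0 0 17 -4.8 8 -1"
}}

```text
time: 8.27
position: [0.4492, 0.219, 0.1755]
eef_rot: [0.001, 0.711, 0.703, 0.002]
ft_force: [0.1, -0.5, -0.3]
finger_gap: 0.0931
```

Call:
{"api": "play_rows", "payload": {
  "series": "0 0 0 0 0 3 -1;0 0 0 0 0 6 -1;0 0 0 0 0 6 -1;0 0 0 0 0 6 -1;0 0 0 0 0 6 -1"
}}

```text
time: 8.68
position: [0.451, 0.2157, 0.1158]
eef_rot: [0.001, 0.712, 0.702, 0.001]
ft_force: [0.4, 0.6, 0.7]
finger_gap: 0.0931
```

```bash
cat >> h.py <<'E'
def tool(s=None):
    s=s or robot.state(); q=s['eef_rot']; return np.array(s['position']),R.from_quat([q[1],q[2],q[3],q[0]])
def delta(pos,rot):
    "tool-frame rotvec (deg) and shift (cm) from measured pose to target"
    p,r=tool(); return (r.inv()*rot).as_rotvec(degrees=True).round(2), (r.inv().apply(np.array(pos)-p)*100).round(2)
R0=R.from_matrix(np.array([[0,1,0],[1,0,0],[0,0,-1.]]))
E
python3 - <<'E'
from h import *
print(tool()[0], delta([.447,.2166,.035],R.from_euler('z',-.8,degrees=True)*R0))
E
```

```text
[0.45095562 0.21572868 0.11576171] (array([ 0.11, -0.03,  0.02]), array([ 0.08, -0.41,  8.08]))
```

Call:
{"api": "play_rows", "payload": {
  "series": "0 0 0 0.1 -0.4 2 -1;0 0 0 0.1 -0.4 5 -1;0 0 0 0.1 -0.4 7 -1;0 0 0 0.1 -0.4 8 -1;0 0 0 0.1 -0.4 8 -1",
  "newtons": 45
}}

```text
time: 9.1
position: [0.4463, 0.2161, 0.034]
eef_rot: [-0.0, 0.712, 0.702, -0.0]
ft_force: [-0.1, 0.0, -0.7]
finger_gap: 0.0929
```

Call:
{"api": "play_rows", "payload": {
  "series": "0 0 0 0 0 0 1;0 0 0 0 0 0 1;0 0 0 0 0 0 1;0 0 0 0 0 0 1;0 0 0 0 0 0 1"
}}

```text
time: 9.52
position: [0.4468, 0.2166, 0.035]
eef_rot: [0.0, 0.712, 0.702, 0.001]
ft_force: [0.1, 0.8, -0.0]
finger_gap: 0.0639
```

Call:
{"api": "play_rows", "payload": {
  "series": "0 0 0 0 0 0 1;0 0 0 0 0 0 1;0 0 0 0 0 0 1;0 0 0 0 0 0 1;0 0 0 0 0 0 1"
}}

```text
time: 9.93
position: [0.4461, 0.2164, 0.0341]
eef_rot: [-0.0, 0.712, 0.702, -0.0]
ft_force: [-0.8, -0.6, 0.4]
finger_gap: 0.0311
```

Call:
{"api": "play_rows", "payload": {
  "series": "0 0 0 0 0 -1 1;0 0 0 0 0 -3 1;0 0 0 0 0 -6 1;0 0 0 0 0 -9 1;0 0 0 0 0 -12 1"
}}

```text
time: 10.35
position: [0.4458, 0.2164, 0.156]
eef_rot: [-0.0, 0.712, 0.702, -0.0]
ft_force: [-0.2, 0.1, -0.5]
finger_gap: 0.0011
```

Run:
```python
from h import *
print(tool()[0], robot.state()['ft_force'],robot.state()['ft_torque'])
save('wrist','w4.png')
```

```text
[0.44575207 0.21637154 0.15599271] [-0.216496    0.07425507 -0.51032854] [ 0.0344702  -0.00811686 -0.06583706]
```

View pics/w4.png

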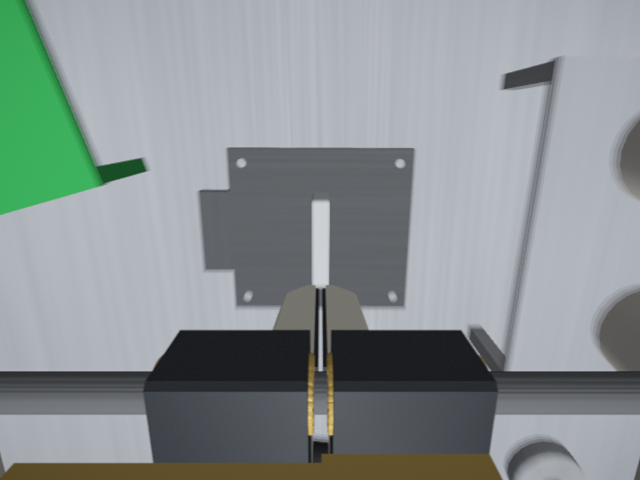

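I lifted before the fingers had finished closing, so they shut on nothing. The cover hasn't moved: its handle is at (320,240). I'll reopen, go back down and wait for the grip to close.

Call:
{"api": "play_rows", "payload": {
  "series": "0 0 0 0 0 0 -1;0 0 0 0 0 0 -1;0 0 0 0 0 0 -1;0 0 0 0 0 0 -1;0 0 0 0 0 0 -1"
}}

```text
time: 10.82
position: [0.4453, 0.2162, 0.1529]
eef_rot: [-0.001, 0.712, 0.702, -0.001]
ft_force: [1.2, 1.1, -0.1]
finger_gap: 0.0292
```

Call:
{"api": "play_rows", "payload": {
  "series": "0 0 0 0 0 0 -1;0 0 0 0 0 0 -1;0 0 0 0 0 0 -1;0 0 0 0 0 0 -0.4;0 0 0 0 0 0 -0.4"
}}

```text
time: 11.23
position: [0.4461, 0.2165, 0.1541]
eef_rot: [-0.0, 0.712, 0.702, -0.0]
ft_force: [-1.6, -0.3, -0.8]
finger_gap: 0.062
```

Run:
```python
from h import *
K,E=ext('wrist')
c=[ray(K,E,u,v,.008) for u,v in [(228,148),(414,149),(405,307),(236,306)]]
print(np.round(c,4),np.mean(c,0).round(4))
print(tool()[0],robot.state()['finger_gap'], delta([.447,.2166,.035],R.from_euler('z',-.8,degrees=True)*R0))
```

```text
[[0.3834 0.2778 0.008 ]
 [0.5128 0.2753 0.008 ]
 [0.5118 0.1552 0.008 ]
 [0.3804 0.1579 0.008 ]] [0.4471 0.2165 0.008 ]
[0.4461395  0.21645839 0.15406646] 0.06198867583066382 (array([-0.01,  0.  ,  0.  ]), array([ 0.02,  0.09, 11.91]))
```

Call:
{"api": "play_rows", "payload": {
  "series": "0 0 0 0 0.1 3 -0.4;0 0 0 0 0.1 6 -0.4;0 0 0 0 0.1 9 -0.4;0 0 0 0 0.1 11 -0.4;0 0 0 0 0.1 11.9 -0.4",
  "newtons": 45
}}

```text
time: 11.65
position: [0.4453, 0.216, 0.0325]
eef_rot: [-0.001, 0.712, 0.702, -0.002]
ft_force: [-0.4, 0.5, 0.5]
finger_gap: 0.0651
```

Call:
{"api": "play_rows", "payload": {
  "series": "0 0 0 0 0 0 1;0 0 0 0 0 0 1;0 0 0 0 0 0 1;0 0 0 0 0 0 1;0 0 0 0 0 0 1"
}}

```text
time: 12.07
position: [0.4482, 0.2167, 0.0365]
eef_rot: [0.001, 0.712, 0.702, 0.001]
ft_force: [0.7, 0.4, 0.6]
finger_gap: 0.0363
```

Call:
{"api": "play_rows", "payload": {
  "series": "0 0 0 0 0 0 1;0 0 0 0 0 0 1;0 0 0 0 0 0 1;0 0 0 0 0 0 1;0 0 0 0 0 0 1"
}}

```text
time: 12.48
position: [0.4467, 0.2164, 0.0353]
eef_rot: [-0.0, 0.712, 0.702, -0.0]
ft_force: [-2.3, -0.3, 4.3]
finger_gap: 0.0114
```

Call:
{"api": "play_rows", "payload": {
  "series": "0 0 0 0 0 0 1;0 0 0 0 0 0 1;0 0 0 0 0 0 1;0 0 0 0 0 0 1;0 0 0 0 0 0 1"
}}

```text
time: 12.9
position: [0.4467, 0.2164, 0.0354]
eef_rot: [-0.0, 0.712, 0.702, -0.0]
ft_force: [-3.7, -0.2, 5.4]
finger_gap: 0.0117
```

Call:
{"api": "play_rows", "payload": {
  "series": "0 0 0 0 0 -1 1;0 0 0 0 0 -3 1;0 0 0 0 0 -6 1;0 0 0 0 0 -10 1;0 0 0 0 0 -14 1"
}}

```text
time: 13.32
position: [0.4462, 0.2161, 0.1761]
eef_rot: [-0.001, 0.712, 0.702, -0.001]
ft_force: [1.6, 0.8, -3.1]
finger_gap: 0.0117
```

Call:
{"api": "play_rows", "payload": {
  "series": "0 0 0 0 0 -2 1;0 0 0 0 0 -4 1;0 0 0 0 0 -5 1;0 0 0 0 0 -5 1;0 0 0 0 0 -5 1"
}}

```text
time: 13.73
position: [0.447, 0.2163, 0.2248]
eef_rot: [-0.0, 0.712, 0.702, -0.0]
ft_force: [0.2, -0.1, -2.0]
finger_gap: 0.0113
```

```bash
cat >> h.py <<'E'
H=np.array([.5717,-.2377,0]); YAW=4.8; TC=np.array([0,0,.0314]) # TCP in cover frame
def target(a,px,pz,py=0.):
    "TCP pose for tilt a deg, with cover's front lower edge at housing (px,py,pz) mm"
    Rh=R.from_euler('z',YAW,degrees=True); Rc=R.from_euler('y',-a,degrees=True)
    mid=np.array([px,py,pz])/1e3+Rc.apply([.065,0,.004]); tcp=mid+Rc.apply(TC)
    return H+Rh.apply(tcp), Rh*Rc*R0
E
python3 - <<'E'
from h import *
print(tool()[0],robot.state()['finger_gap'],robot.state()['ft_force'],robot.state()['ft_torque'])
for a,px,pz in [(0,-20,140),(30,-25,130),(30,-21,88),(30,-64.3,63)]:
    print(a,px,pz,target(a,px,pz)[0].round(4),delta(*target(a,px,pz)))
E
```

```text
[0.44699087 0.2163455  0.22475483] 0.011257619181843375 [ 0.17916075 -0.0948253  -2.0239137 ] [-0.00646075  0.02963087  0.03479731]
0 -20 140 [ 0.6165 -0.2339  0.1754] (array([-0.01,  0.  , -5.6 ]), array([-44.79,  17.58,   4.94]))
30 -25 130 [ 0.5852 -0.2366  0.1932] (array([-29.98,   1.47,  -5.47]), array([-45.09,  14.46,   3.16]))
30 -21 88 [ 0.5892 -0.2362  0.1512] (array([-29.98,   1.47,  -5.47]), array([-45.05,  14.86,   7.36]))
30 -64.3 63 [ 0.5461 -0.2399  0.1262] (array([-29.98,   1.47,  -5.47]), array([-45.48,  10.55,   9.86]))
```

Call:
{"api": "play_rows", "payload": {
  "series": "0 0 -1 -2 0.8 0 1;0 0 -2 -5 2 0 1;0 0 -3 -8.5 3.2 0 1;0 0 -4 -12 4.4 0 1;0 0 -5.5 -15.5 5.2 0 1"
}}

```text
time: 14.15
position: [0.4966, 0.0593, 0.2229]
eef_rot: [-0.001, 0.677, 0.736, -0.001]
ft_force: [1.5, 0.5, -2.7]
finger_gap: 0.0116
```

Call:
{"api": "play_rows", "payload": {
  "series": "-4 0 0 -3.5 1 0 1;-8 0 0 -7 2 0 1;-12 0 0 -10 3 0 1;-16 0 0 -13 4 0 1;-20 0 0 -16 5 0 1"
}}

```text
time: 14.57
position: [0.559, -0.0959, 0.2229]
eef_rot: [0.117, 0.668, 0.724, 0.128]
ft_force: [1.0, 0.5, -4.0]
finger_gap: 0.0116
```

Run:
```python
from h import *
print(tool()[0],robot.state()['finger_gap'])
print(delta(*target(30,-25,140)))
```

```text
[ 0.55904809 -0.09592598  0.22287858] 0.011567465477339146
(array([-1.002e+01,  1.000e-02, -1.500e-01]), array([-14.23,   0.71,   2.34]))
```

Call:
{"api": "play_rows", "payload": {
  "series": "-2 0 -0.1 -3 0.2 0.5 1;-4 0 -0.1 -6 0.4 1 1;-7 0 -0.1 -9 0.5 1.5 1;-10 0 -0.1 -12 0.7 2 1;-10 0 -0.1 -14 0.7 2.3 1"
}}

```text
time: 14.98
position: [0.5836, -0.2348, 0.2017]
eef_rot: [0.174, 0.655, 0.71, 0.19]
ft_force: [-0.6, 0.4, -2.8]
finger_gap: 0.0114
```

Call:
{"api": "play_rows", "payload": {
  "series": "0 0 0 0 0 0 1;0 0 0 0 0 0 1;0 0 0 0 0 0 1;0 0 0 0 0 0 1;0 0 0 0 0 0 1"
}}

```text
time: 15.4
position: [0.5857, -0.2315, 0.2057]
eef_rot: [0.175, 0.653, 0.712, 0.19]
ft_force: [-0.0, 0.2, -1.5]
finger_gap: 0.0118
```

Run:
```python
from h import *
print(tool()[0],robot.state()['finger_gap'])
for t in [(30,-25,140),(30,-21,88),(30,-64.3,63)]: print(t,delta(*target(*t)))
save('side','s2.png'); save('scene','c2.png')
a=cv2.imread('pics/s2.png')[190:410,270:470]; b=cv2.imread('pics/c2.png')[90:310,140:340]
cv2.imwrite('pics/p2.png',cv2.resize(np.hstack([a,b]),None,fx=2,fy=2,interpolation=cv2.INTER_CUBIC))
```

```text
[ 0.58574224 -0.2314906   0.20566675] 0.01184351087339762
(30, -25, 140) (array([-0.04, -0.03,  0.08]), array([-0.5 , -0.21,  0.17]))
(30, -21, 88) (array([-0.04, -0.03,  0.08]), array([-0.5 , -2.46,  4.88]))
(30, -64.3, 63) (array([-0.04, -0.03,  0.08]), array([-0.49, -7.46,  4.88]))
```

View pics/p2.png

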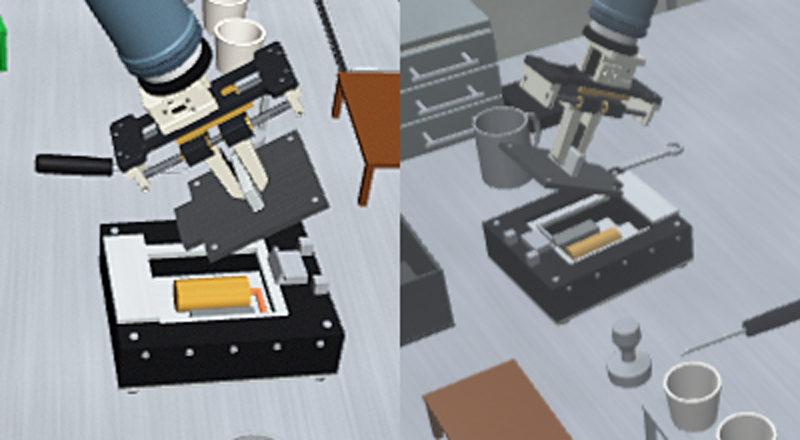

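The cover is held tilted over the housing with its tongue down and towards the keeper, as planned. I'll descend to the slot line and then check.

Call:
{"api": "play_rows", "payload": {
  "series": "0 0 0 -0.5 -0.5 1 1;0 0 0 -0.5 -1 2 1;0 0 0 -0.5 -1.5 3 1;0 0 0 -0.5 -2 4 1;0 0 0 -0.5 -2.5 4.9 1"
}}

```text
time: 15.92
position: [0.5886, -0.2373, 0.1489]
eef_rot: [0.175, 0.654, 0.711, 0.19]
ft_force: [0.6, -0.2, -2.7]
finger_gap: 0.0119
```

Call:
{"api": "play_rows", "payload": {
  "series": "0 0 0 0 0 0 1;0 0 0 0 0 0 1;0 0 0 0 0 0 1;0 0 0 0 0 0 1;0 0 0 0 0 0 1"
}}

```text
time: 16.33
position: [0.5894, -0.2381, 0.1518]
eef_rot: [0.176, 0.654, 0.711, 0.19]
ft_force: [-0.5, 0.1, -2.7]
finger_gap: 0.012
```

Run:
```python
from h import *
print(tool()[0],robot.state()['finger_gap'])
for t in [(30,-21,88),(30,-64.3,63)]: print(t,delta(*target(*t)))
save('side','s3.png'); save('wrist','w5.png')
a=cv2.imread('pics/s3.png')[220:400,290:470]; b=cv2.imread('pics/w5.png')
cv2.imwrite('pics/p3.png',np.hstack([cv2.resize(a,(400,400),interpolation=cv2.INTER_CUBIC),cv2.resize(b[:,80:560],(400,400))]))
```

```text
[ 0.58942331 -0.23812032  0.15182468] 0.011985136310681752
(30, -21, 88) (array([0.06, 0.1 , 0.04]), array([ 0.19, -0.04,  0.06]))
(30, -64.3, 63) (array([0.06, 0.1 , 0.04]), array([ 0.19, -5.04,  0.05]))
```

View pics/p3.png

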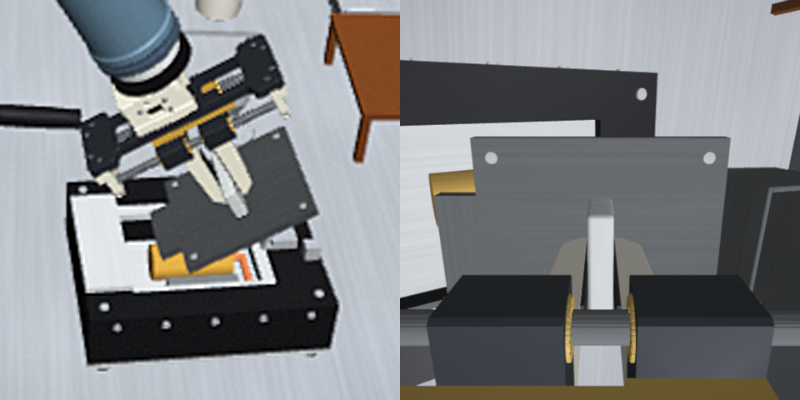

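The tongue lies in line with the slot and in front of the keeper. I'll slide it in along the cover's plane.

Call:
{"api": "play_rows", "payload": {
  "series": "0 0 0 0.2 -0.8 0 1;0 0 0 0.2 -1.6 0 1;0 0 0 0.2 -2.4 0 1;0 0 0 0.2 -3.2 0 1;0 0 0 0.2 -4 0 1"
}}

```text
time: 16.85
position: [0.5532, -0.2385, 0.1303]
eef_rot: [0.175, 0.654, 0.711, 0.19]
ft_force: [-0.1, 0.6, -3.2]
finger_gap: 0.0115
```

Call:
{"api": "play_rows", "payload": {
  "series": "0 0 0 0 -0.3 0 1;0 0 0 0 -0.5 0 1;0 0 0 0 -0.7 0 1;0 0 0 0 -0.9 0 1;0 0 0 0 -0.9 0 1"
}}

```text
time: 17.27
position: [0.5464, -0.2394, 0.1264]
eef_rot: [0.175, 0.654, 0.711, 0.19]
ft_force: [-0.1, 0.1, -3.2]
finger_gap: 0.0117
```

Run:
```python
from h import *
s=robot.state();print(tool()[0],s['finger_gap'],s['ft_force'],s['ft_torque'])
for t in [(30,-64.3,63)]: print(t,delta(*target(*t)))
save('side','s4.png'); save('scene','c4.png')
a=cv2.imread('pics/s4.png')[220:400,290:470]; b=cv2.imread('pics/c4.png')[130:270,160:300]
cv2.imwrite('pics/p4.png',np.hstack([cv2.resize(x,(400,400),interpolation=cv2.INTER_CUBIC) for x in (a,b)]))
```

```text
[ 0.54644766 -0.2393794   0.12642487] 0.011748041922501357 [-0.12139441  0.07601231 -3.245694  ] [-0.06972087  0.5246533   0.03794082]
(30, -64.3, 63) (array([-0.  ,  0.04,  0.01]), array([-0.04, -0.05,  0.  ]))
```

View pics/p4.png

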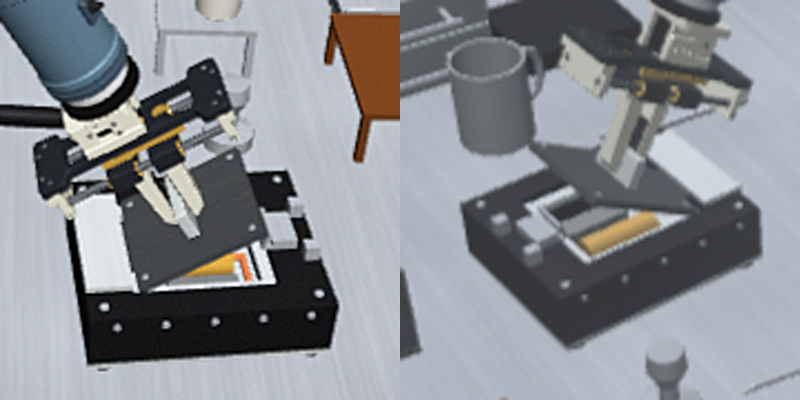

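The tongue is under the keeper with no contact force. Next I'll work out the pivot rows.

Run:
```python
from h import *
for a in (26,22,18,14,10,8): print(a,*delta(*target(a,-64.3,62.7)))
```

```text
26 [4.01 0.05 0.02] [-0.04  0.13  0.49]
22 [8.01 0.05 0.01] [-0.04  0.33  0.97]
18 [1.201e+01 5.000e-02 1.000e-02] [-0.04  0.49  1.46]
14 [1.601e+01 5.000e-02 1.000e-02] [-0.04  0.62  1.96]
10 [2.001e+01 5.000e-02 1.000e-02] [-0.04  0.72  2.47]
8 [2.201e+01 5.000e-02 1.000e-02] [-0.04  0.75  2.73]
```

Call:
{"api": "play_rows", "payload": {
  "series": "4 0 0 0 0.13 0.49 1;8 0 0 0 0.33 0.97 1;12 0 0 0 0.49 1.46 1;16 0 0 0 0.62 1.96 1;19 0 0 0 0.7 2.34 1"
}}

```text
time: 17.78
position: [0.5654, -0.2382, 0.1105]
eef_rot: [0.065, 0.674, 0.733, 0.069]
ft_force: [-6.0, -0.6, 6.6]
finger_gap: 0.0118
```

Call:
{"api": "play_rows", "payload": {
  "series": "0 0 0 0 0 0 1;0 0 0 0 0 0 1;0 0 0 0 0 0 1;0 0 0 0 0 0 1;0 0 0 0 0 0 1"
}}

```text
time: 18.2
position: [0.5641, -0.2379, 0.1097]
eef_rot: [0.065, 0.674, 0.732, 0.071]
ft_force: [-1.3, -1.8, -1.9]
finger_gap: 0.0119
```

Run:
```python
from h import *
s=robot.state();print(tool()[0],s['finger_gap'],s['ft_force'],s['ft_torque'])
for a in (11,9,8,7,6): print(a,*delta(*target(a,-64.3,62.7)))
```

```text
[ 0.56405933 -0.23788651  0.10971491] 0.011871605848542957 [-1.25339485 -1.84614548 -1.85101837] [-0.23389379  0.3312762  -0.05497716]
11 [ 0.05  0.03 -0.03] [-0.05  0.04 -0.01]
9 [ 2.05  0.03 -0.04] [-0.05  0.16  0.22]
8 [ 3.05  0.03 -0.04] [-0.05  0.22  0.34]
7 [ 4.05  0.03 -0.04] [-0.04  0.27  0.46]
6 [ 5.05  0.03 -0.04] [-0.04  0.32  0.57]
```

Tilt is 11° and the forces are small. I'll go on to about 8°, onto the nose.

Call:
{"api": "play_rows", "payload": {
  "series": "0.5 0 0 0 0.06 0.05 1;1 0 0 0 0.1 0.1 1;2 0 0 0 0.16 0.22 1;3 0 0 0 0.22 0.34 1;3 0 0 0 0.22 0.34 1"
}}

```text
time: 18.62
position: [0.5673, -0.2379, 0.108]
eef_rot: [0.048, 0.675, 0.734, 0.051]
ft_force: [-7.6, -0.6, 5.9]
finger_gap: 0.0116
```

Run:
```python
from h import *
s=robot.state();print(tool()[0],s['finger_gap'],s['ft_force'],s['ft_torque'])
for a in (8,7,6): print(a,*delta(*target(a,-64.3,62.7)))
save('side','s5.png'); save('scene','c5.png')
a=cv2.imread('pics/s5.png')[220:400,290:470]; b=cv2.imread('pics/c5.png')[130:270,160:300]
cv2.imwrite('pics/p5.png',np.hstack([cv2.resize(x,(400,400),interpolation=cv2.INTER_CUBIC) for x in (a,b)]))
```

```text
[ 0.56728754 -0.23786746  0.10797472] 0.011630218094357287 [-7.55413898 -0.64888709  5.94884691] [-0.09116773  0.66448158 -0.06465637]
8 [-0.04  0.09  0.03] [-0.02 -0.06  0.11]
7 [0.96 0.09 0.03] [-0.02  0.    0.22]
6 [1.96 0.09 0.03] [-0.02  0.06  0.34]
```

The picture allowance is used up, so from here I go by numbers. There is light contact with the nose (fx -7.6 N, fz +5.9 N). I'll let go, back off, and press with shut fingers.

Call:
{"api": "play_rows", "payload": {
  "series": "0 0 0 0 0 0 0.2;0 0 0 0 0 0 0.2;0 0 0 0 0 0 0.2;0 0 0 0 0 0 0.2;0 0 0 0 0 0 0.2"
}}

```text
time: 19.13
position: [0.5677, -0.2376, 0.1071]
eef_rot: [0.048, 0.675, 0.734, 0.051]
ft_force: [-0.3, 0.1, -0.1]
finger_gap: 0.0365
```

Call:
{"api": "play_rows", "payload": {
  "series": "0 0 0 0 0 0 0.2;0 0 0 0 0 -1 0.2;0 0 0 0 0 -3 0.2;0 0 0 0 0 -5 0.2;0 0 0 0 0 -7 0.2"
}}

```text
time: 19.55
position: [0.5572, -0.2383, 0.1775]
eef_rot: [0.047, 0.675, 0.734, 0.051]
ft_force: [-0.0, -0.6, 0.7]
finger_gap: 0.0372
```

Run:
```python
from h import *
s=robot.state();print(tool()[0],s['finger_gap'],s['ft_force'])
def prof(n):
    K,E=ext(n); im,d=cams.capture(n); p=pts(K,E,d).reshape(-1,3); ok=d.reshape(-1)>0
    q=R.from_euler('z',-YAW,degrees=True).apply(p-H)*1e3
    for x in (-50,-30,30,50,56):
        m=ok&(abs(q[:,0]-x)<4)&(abs(abs(q[:,1])-45)<8)&(q[:,2]<110); print(n,x,m.sum(),np.median(q[m,2]).round(1) if m.any() else '')
for n in ('side','scene'): prof(n)
Rh=R.from_euler('z',YAW,degrees=True)
for z in (.15,.105): print(z,delta(H+Rh.apply([.037,0,z]),Rh*R0))
```

```text
[ 0.55724448 -0.23830024  0.17746108] 0.037161400754630466 [-0.03247015 -0.59385037  0.66267832]
side -50 34 71.9
side -30 43 75.5
side 30 48 84.7
side 50 44 87.6
side 56 57 88.4
scene -50 20 75.3
scene -30 10 77.4
scene 30 18 87.4
scene 50 24 89.0
scene 56 33 87.0
0.15 (array([8.33, 0.32, 0.01]), array([0.12, 4.47, 3.75]))
0.105 (array([8.33, 0.32, 0.01]), array([0.14, 3.82, 8.21]))
```

The depth profile fits the cover resting on the nose at about 8.5°.

Call:
{"api": "play_rows", "payload": {
  "series": "2 0 0 0.1 1 0.7 1;4 0 0 0.1 2 1.5 1;6 0 0 0.1 3 2.2 1;8.3 0.3 0 0.1 4 3 1;8.3 0.3 0 0.1 4.4 3.7 1"
}}

```text
time: 20.07
position: [0.6077, -0.233, 0.1444]
eef_rot: [-0.004, 0.676, 0.737, -0.001]
ft_force: [-0.4, -0.6, 0.8]
finger_gap: 0.0084
```

Call:
{"api": "play_rows", "payload": {
  "series": "0 0 0 0 0 0 1;0 0 0 0 0 0 1;0 0 0 0 0 0 1;0 0 0 0 0 0 1;0 0 0 0 0 0 1"
}}

```text
time: 20.48
position: [0.6054, -0.2337, 0.1464]
eef_rot: [-0.003, 0.677, 0.736, -0.0]
ft_force: [0.4, 1.0, -1.0]
finger_gap: 0.0007
```

Call:
{"api": "play_rows", "payload": {
  "series": "0 0 0 0 0 0.8 1;0 0 0 0 0 1.6 1;0 0 0 0 0 2.4 1;0 0 0 0 0 3 1;0 0 0 0 0 3.3 1"
}}

```text
time: 20.9
position: [0.6049, -0.2328, 0.1108]
eef_rot: [-0.005, 0.677, 0.736, -0.001]
ft_force: [-0.3, -0.0, 0.4]
finger_gap: 0.0001
```

Run:
```python
from h import *
s=robot.state();print(tool()[0],s['finger_gap'],s['ft_force'])
Rh=R.from_euler('z',YAW,degrees=True)
for z in (.105,.092): print(z,delta(H+Rh.apply([.037,0,z]),Rh*R0))
```

```text
[ 0.60485557 -0.23278297  0.11076562] 5.589080072083703e-05 [-0.26511403 -0.00173314  0.44483756]
0.105 (array([-0.42, -0.34,  0.01]), array([-0.22,  0.36,  0.57]))
0.092 (array([-0.42, -0.34,  0.01]), array([-0.22,  0.37,  1.87]))
```

Call:
{"api": "play_rows", "payload": {
  "series": "0 0 0 -0.2 0.3 0.2 1;0 0 0 -0.2 0.3 0.4 1;0 0 0 -0.2 0.3 0.6 1;0 0 0 -0.2 0.3 0.8 1;0 0 0 -0.2 0.3 1 1"
}}

```text
time: 21.32
position: [0.6087, -0.2352, 0.1041]
eef_rot: [-0.003, 0.677, 0.736, -0.001]
ft_force: [-5.5, 1.0, 9.5]
finger_gap: 0.0002
```

Call:
{"api": "play_rows", "payload": {
  "series": "0 0 0 0 0 0.2 1;0 0 0 0 0 0.4 1;0 0 0 0 0 0.6 1;0 0 0 0 0 0.8 1;0 0 0 0 0 0.8 1"
}}

```text
time: 21.73
position: [0.6095, -0.2351, 0.0946]
eef_rot: [-0.003, 0.677, 0.736, -0.0]
ft_force: [1.5, 0.5, 1.9]
finger_gap: 0.0007
```

Call:
{"api": "play_rows", "payload": {
  "series": "0 0 0 0 0 0.1 1;0 0 0 0 0 0.2 1;0 0 0 0 0 0.3 1;0 0 0 0 0 0.35 1;0 0 0 0 0 0.35 1"
}}

```text
time: 22.15
position: [0.6088, -0.2349, 0.0923]
eef_rot: [-0.003, 0.677, 0.736, -0.0]
ft_force: [-0.9, 1.9, 9.4]
finger_gap: 0.0007
```

Call:
{"api": "play_rows", "payload": {
  "series": "0 0 0 0 0 -1 1;0 0 0 0 0 -3 1;0 0 0 0 0 -6 1;0 0 0 0 0 -9 1;0 0 0 0 0 -12 1"
}}

```text
time: 22.57
position: [0.6086, -0.2351, 0.2117]
eef_rot: [-0.005, 0.677, 0.736, -0.001]
ft_force: [0.1, 0.1, 0.7]
finger_gap: 0.0005
```

Call:
{"api": "play_rows", "payload": {
  "series": "0 0 0 4 -4 -1 1;0 0 0 8 -8 -1 1;0 0 0 12 -10 -1 1;0 0 0 16 -10 -1 1;0 0 0 17 -10 -1 1"
}}

```text
time: 22.98
position: [0.4929, -0.073, 0.2224]
eef_rot: [-0.004, 0.677, 0.736, -0.001]
ft_force: [0.1, 0.3, 0.1]
finger_gap: 0.0003
```

Call:
{"api": "play_rows", "payload": {
  "series": "0 0 0 0 0 0 1;0 0 0 0 0 0 1;0 0 0 0 0 0 1;0 0 0 0 0 0 1;0 0 0 0 0 0 1"
}}

```text
time: 23.4
position: [0.496, -0.0756, 0.2221]
eef_rot: [-0.004, 0.677, 0.736, -0.001]
ft_force: [-0.4, 0.1, -0.3]
finger_gap: 0.0006
```

Run:
```python
from h import *
s=robot.state();print(tool()[0],s['time'],s['ft_force'])
for n in ('side','scene','wrist'):
    K,E=ext(n); im,d=cams.capture(n); cv2.imwrite(f'pics/fin_{n}.png',im[:,:,::-1]); p=pts(K,E,d).reshape(-1,3); ok=d.reshape(-1)>0
    q=R.from_euler('z',-YAW,degrees=True).apply(p-H)*1e3
    def z(x,y0,y1):
        m=ok&(abs(q[:,0]-x)<4)&(q[:,1]>y0)&(q[:,1]<y1)&(q[:,2]<130); return (int(m.sum()),np.median(q[m,2]).round(1)) if m.any() else None
    print(n,'cover',[(x,z(x,-55,-38),z(x,38,55)) for x in (-50,-30,30,50,58)],'deck',z(50,70,88),z(0,70,88),z(-50,70,88),z(0,-88,-70),'catch',[z(x,-15,15) for x in (58,62,66,70)])
    # silhouettes: gap colour between plate and deck at far edge
# bystander check: side image before/after difference away from arm/housing
a=cv2.imread('pics/side0.png').astype(int); b=cv2.imread('pics/fin_side.png').astype(int)
m=(abs(a-b).max(2)>40).astype('u1'); n,l,st,c=cv2.connectedComponentsWithStats(cv2.morphologyEx(m,cv2.MORPH_OPEN,np.ones((3,3))))
print([tuple(s) for s in st[1:] if s[4]>20])
```

```text
[ 0.49597031 -0.0756015   0.2221064 ] 23.4 [-0.36728294  0.10332322 -0.25518377]
side cover [(-50, (25, np.float64(69.7)), (20, np.float64(69.4))), (-30, (24, np.float64(69.4)), (18, np.float64(69.4))), (30, (21, np.float64(70.8)), (19, np.float64(71.0))), (50, (23, np.float64(69.7)), (19, np.float64(69.7))), (58, (22, np.float64(69.6)), (18, np.float64(70.0)))] deck (18, np.float64(69.6)) (21, np.float64(69.6)) (19, np.float64(70.0)) (23, np.float64(69.8)) catch [(53, np.float64(71.8)), (65, np.float64(80.0)), (47, np.float64(87.1)), (29, np.float64(84.1))]
scene cover [(-50, (10, np.float64(71.0)), (6, np.float64(73.5))), (-30, (2, np.float64(74.2)), (12, np.float64(71.8))), (30, (7, np.float64(72.8)), (12, np.float64(72.6))), (50, (7, np.float64(73.2)), (11, np.float64(71.1))), (58, (11, np.float64(72.5)), (12, np.float64(71.8)))] deck (10, np.float64(70.6)) (12, np.float64(72.3)) (10, np.float64(70.9)) (11, np.float64(72.0)) catch [(12, np.float64(79.0)), (26, np.float64(88.8)), (24, np.float64(85.9)), (17, np.float64(82.9))]
wrist cover [(-50, None, None), (-30, None, None), (30
[... 693 characters left out ...]
 np.int32(3), np.int32(8), np.int32(24)), (np.int32(365), np.int32(98), np.int32(5), np.int32(5), np.int32(21)), (np.int32(179), np.int32(103), np.int32(4), np.int32(6), np.int32(22)), (np.int32(81), np.int32(199), np.int32(13), np.int32(27), np.int32(118)), (np.int32(311), np.int32(203), np.int32(8), np.int32(5), np.int32(29)), (np.int32(321), np.int32(203), np.int32(7), np.int32(4), np.int32(28)), (np.int32(111), np.int32(212), np.int32(6), np.int32(6), np.int32(23)), (np.int32(335), np.int32(221), np.int32(26), np.int32(27), np.int32(566)), (np.int32(364), np.int32(236), np.int32(27), np.int32(12), np.int32(295)), (np.int32(343), np.int32(308), np.int32(71), np.int32(44), np.int32(2282))]
```

```bash
python3 -c "
from h import *
print(robot.job_done())"
```

```text
the job is handed in; nothing more can be done
None
```

The cover is on the housing and sits flat. The job was handed in at about 23.5 s of the 66 s allowed.

**What I did:** I drew the cover out by its tongue, laid it flat in front of the riser and let go. I then took it by the handle and tilted it 30°. The tongue went under the keeper with no contact force, and I pivoted the cover down onto the catch nose and released it. Finally I pressed the far edge with shut fingers. Readings reached about 9.5 N, fell to 2 N as it snapped in, and then I backed the arm well clear.

**Last checks:**
- **Flatness:** the side camera's depth puts the cover's top at 69.4–71.0 mm at both ends and on both sides, with the deck at 69.6–70.0 mm.
- **Catch:** its tip reads 71.8 mm high at housing x = 58 mm, consistent with having sprung back over the cover's edge.
- **Bystanders:** comparing side images from before and after shows changes only at the arm, at the cover's old place and in the opening. The part of the image near the cups overlaps the arm, so that check is weaker there.

**What failed or disagreed:**
- My first handle grasp lifted before the fingers had closed. The cover did not move, and I repeated the grasp.
- The scene camera read the cover 1–4 mm higher than the side camera did. It also read the deck up to 2 mm high, so I put this down to noise.
- The wrist camera could not see the cover at the end.
- The picture limit ran out just before release, so the release, the press and the final checks rest on depth and force numbers only.

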